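# Lower a painter's ratchet arm rest to level and lock it

## Robot

A 6-joint arm with a two-finger parallel gripper is mounted at the origin on the work surface. World frame = base frame: x ahead of the robot, y to its left, z up, the work surface at z = 0. Lengths are in m, angles in rad, forces in N, time in s.
With the tool pointing down it reaches from about 0.35 to 0.775 m from the base axis. Payload 7.3 kg.
Tool frame: the origin (TCP) lies midway between the tips of the shut fingers; the grasp point (between the pads) lies 19 mm behind it (robot.grip_depth is the z of the grasp point in the tool frame, in m); z points along the fingers, y is the line along which they close (so a half turn about z gives the same grasp; the last joint's range is limited). The gripper opens to 92 mm and grips with 3 to 60 N. Pads are 19 mm wide; open, the fingers measure 130 mm over their backs; the gripper's body (75 mm by 190 mm) begins 47 mm behind the grasp point.
Start: joints at [1.014, 0.342, 1.524, -0, 1.275, -0.146], TCP at [0.21, 0.481, 0.227] pointing down, gripper open.
Joint ranges: [-2.53, 2.53], [-0.77, 2.02], [0.04, 2.7], [-1, 4.14], [0.28, 2.66], [-3.11, 3.11]. Speed limits (rad/s): [2.57, 2.57, 3.14, 3.14, 3.14, 3.14].

## Interface

Orientations are given as [roll, pitch, yaw] about the fixed x, y, z axes, in that order (R = Rz(yaw) Ry(pitch) Rx(roll)).
In Python, from cell import robot, viewer gives the robot as it stands.
- The arm moves only by the tool step_arm, never from a script. Its argument "increments" is a list of rows, each an object with "delta_pos": the shift along the tool's x, y, z in cm, a list of three; "dr": the turn, a rotation vector about the tool's x, y, z in degrees, a list of three; "fingers": the closure, from -1 (fully open) to 1 (shut), so that 0 is half open. In form: [{"delta_pos": [tx, ty, tz], "dr": [wx, wy, wz], "fingers": fingers}, ...]. A call has exactly 5 rows; each row is the pose to reach, as a shift and turn from the pose commanded when the call began, along the tool's axes at that moment; what a row does not reach only later rows make up. A row lasts 1/8 s, in which the tool goes at most 62.5 mm and 10.7 degrees, less where a joint would pass 70% of its speed; a pose out of reach is approached as far as the arm can. A call with a gripper value outside its range is refused whole. The fingers move at their own pace and stop on an object; "newtons" is the grip in N (left out, the last holds). Time passes only in rows, so rows that repeat a pose let the fingers close, or fill a call up. It gives the time, the measured TCP pose, the force, the opening and the grip force at its end, in the units of the state.
- robot.observe(): the state, without advancing time (a new reading comes with each control period).
- viewer.read_camera(name): name is "scene" or "top"; returns the picture (384x512x3 uint8, red, green, blue); there is no depth.
- viewer.camera_params(name): a dict with "K" (3x3 intrinsics, pixels), "T" (4x4, takes a point from camera to world coordinates). Camera axes: x right, y down, z forward; pixel columns grow to the right and rows downward; lengths in m; the calibration is good to about 2 mm. A picture is of the moment at which its call begins. camera_params takes no time and is no camera call.
- robot.hand_in(): hands the job in; it is judged then, once.
The state is a dict: "time": time; "qpos": joint angles; "qvel": joint speeds; "joint_efforts": joint torques, N m; "tool_pos": TCP position; "tool_rot": TCP orientation; "contact_force": force on the tool from outside, world axes, zero at the start; "torque": the same for the moment, N m; "opening": finger opening in m; "grip_force": force on a finger pad.
Only numpy, scipy, OpenCV 4.12 (cv2) and the standard library are available. Lean on these libraries where they do the work, as an engineer would, in place of code of your own. Each camera call takes 0.05 s, during which the arm holds its last target. There are 200 camera calls.

## Task

The next piece to paint is a flat plate, so bring the raised arm rest down to level and lock it there. Press the red tail of the ratchet pawl down until the pawl snaps clear of the teeth, push the padded arm down past the teeth until it is level, then press the pawl's black nose pad down so that it drops back fully into the teeth with the arm level. Everything is done by pressing and pushing with the fingertips: do not force the arm against its teeth, lift neither it nor anything else, and leave the things around it where they are.

Things in the scene. Friction and masses are not known exactly. Their poses are not given: they have to be found in the camera images.
- rest_stand: Stand of the ratchet arm rest: dark steel base plate (140 x 250 x 10 mm) bolted to the bench, two grey cheeks that carry the arm and a grey bracket for the pawl. Origin on the bench surface. +y: the way the arm points from its hinge, seen from above; +x: the side of the ratchet wheel and pawl; z up. Hinge at (0, -65, 115) mm, pawl pivot at (44, -135, 162) mm, both axes along x.
- rest_arm (a joint): Arm angle, rad: 0 level, positive raised; starts at 0.64 to 0.92, range -0.30 to 1.0. Stiff hinge: stays where it is left; 3 to 7 N on the pad's far end push it down once the pawl is clear. With the pawl in it cannot pass a tooth. Teeth are 0.314 rad apart: the level one stops the arm at -0.03 (gives some 0.02 under 15 N), the next at 0.28; the pawl goes fully in with the arm at -0.03 to 0.06.
- pawl (a joint): Pawl angle, rad: 0 fully in the teeth, about 0.12 riding on a tooth tip, 0.38 thrown fully clear (its stops are 0 and 0.38). An over-centre spring changes over at 0.19: the pawl snaps to the side it is past and stays there. About 3 to 8 N on the middle of the tail or nose pad throws it over. It starts lying on the teeth.
- pawl_tail (a point): Middle of the top of the pawl's tail pad: red, 26 x 28 mm, 55 mm behind the pawl's pivot (stand's -y), about 192 mm above the bench. Pressing it down by about 21 mm throws the pawl clear. The space above and below it is free.
- pawl_nose (a point): Middle of the top of the pawl's nose pad: black, 26 x 26 mm, 72 mm in front of the pawl's pivot, over the top of the ratchet wheel; about 192 mm above the bench with the pawl in the teeth, 27 mm higher with it clear. Pressing it down by that much throws the pawl back in.
- hinge (a point): Point on the arm's hinge axis, in the middle of the arm's width, 115 mm above the bench.
- pad_end (a point): Point on the flat top of the arm's blue-grey pad, on its middle line, 235 mm from the hinge along the arm and 39 mm above the arm's own line through the hinge: a good place to push the arm down. It swings with the arm. The pad is 80 mm wide and runs from 104 to 290 mm from the hinge.
- flat_plate: The white porcelain plate with a pink flower, 180 mm across, 17 mm high. Stands or lies loose on the bench; origin under its middle. Leave it where it is.
- cup: A white porcelain mug, 72 mm across, 62 mm high. Stands or lies loose on the bench; origin under its middle. Leave it where it is.
- paint_jar: A small glass jar with a black cap, 48 mm across, 55 mm high. Stands or lies loose on the bench; origin under its middle. Leave it where it is.
- gold_jar: A small glass jar with a brass cap, 44 mm across, 62 mm high. Stands or lies loose on the bench; origin under its middle. Leave it where it is.
- thinner_bottle: A white plastic bottle with a red cap, 60 mm across, 150 mm high. Stands or lies loose on the bench; origin under its middle. Leave it where it is.
- palette_tile: A white square tile with dabs of paint, 120 x 120 x 10 mm. Stands or lies loose on the bench; origin under its middle. Leave it where it is.
- round_brush: A dark wooden paint brush lying flat, 185 mm long, 10 mm thick. Stands or lies loose on the bench; origin under its middle. Leave it where it is.
- liner_brush: A red paint brush lying flat, 185 mm long, 10 mm thick. Stands or lies loose on the bench; origin under its middle. Leave it where it is.

How it is judged:
By the outcome, as a careful person would: the job done as asked, in the order asked, and still so for the second after the job is handed in, with the robot touching nothing.
It also fails if it takes over 58 s, if anything falls off the work surface, if the arm or the gripper's body presses on something with over 40 N, if the wrist force passes 120 N, or if a joint passes its speed limit or range.

## Working session

There is one attempt and no reset: what is moved stays moved. The work goes in short steps, Python scripts to look and compute and a tool call to move; the robot and the scene stay as the last step left them, time stands still between calls to the robot, and variables do not carry over. Pictures are saved under pics/ and viewed, at most 10 in all, crops included, and the job is handed in when it is done.

Besides the shell and the picture viewer there is one more tool, called as a command line: name --argument value ..., lists and objects as JSON in quotes. step_arm: Moves the arm, as the interface text tells. Its arguments: {"type":"object","properties":{"increments":{"type":"array"},"newtons":{"type":"number"}},"required":["increments"]}

```bash
mkdir -p pics; python3 - <<'E'
from cell import robot, viewer
import cv2, numpy as np
for n in("scene","top"):
    cv2.imwrite(f"pics/{n}0.png",cv2.resize(viewer.read_camera(n)[:,:,::-1],(800,600),interpolation=cv2.INTER_CUBIC))
    p=viewer.camera_params(n);print(n,np.round(p["K"],1).tolist(),np.round(p["T"],3).tolist())
s=robot.observe();print(s)
E
```

```text
scene [[485.0, 0.0, 256.3], [0.0, 485.0, 193.9], [0.0, 0.0, 1.0]] [[-0.844, 0.423, -0.33, 0.998], [0.537, 0.665, -0.519, 0.785], [0.0, -0.615, -0.788, 1.222], [0.0, 0.0, 0.0, 1.0]]
top [[374.4, 0.0, 255.6], [0.0, 374.4, 187.6], [0.0, 0.0, 1.0]] [[0.02, -0.984, 0.175, 0.431], [-1.0, -0.02, 0.003, 0.042], [0.0, -0.175, -0.985, 0.959], [0.0, 0.0, 0.0, 1.0]]
{'time': 0.1, 'qpos': array([ 1.01398873e+00,  3.42696208e-01,  1.52490005e+00,  2.50150924e-05,
        1.27537928e+00, -1.45975843e-01]), 'qvel': array([ 9.64113402e-04, -2.79755434e-03, -1.39483368e-03,  9.76274438e-05,
        1.38706342e-03,  9.76199603e-04]), 'joint_efforts': array([ 7.83170217e-04, -4.32006848e+01, -2.44694746e+01,  7.17415893e-02,
        5.27692284e-02, -4.51823053e-05]), 'tool_pos': array([0.20944659, 0.48103464, 0.22609953]), 'tool_rot': array([-3.14022795e+00, -2.24818712e-04,  2.73075345e+00]), 'contact_force': array([0.23157685, 0.28067688, 0.1165082 ]), 'torque': array([0.03156705, 0.00902388, 0.00698935]), 'grip_force': 0.0, 'opening': 0.09153400479483864}
```

View pics/scene0.png

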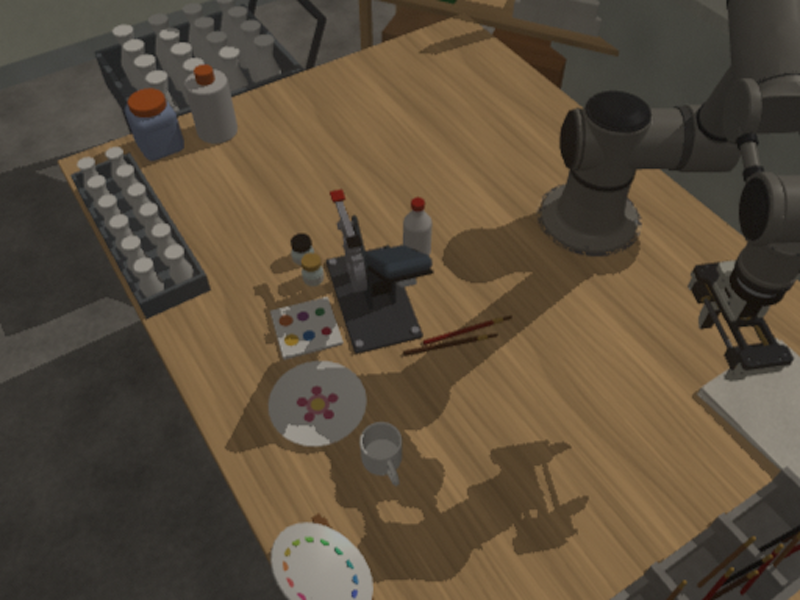

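View pics/top0.png

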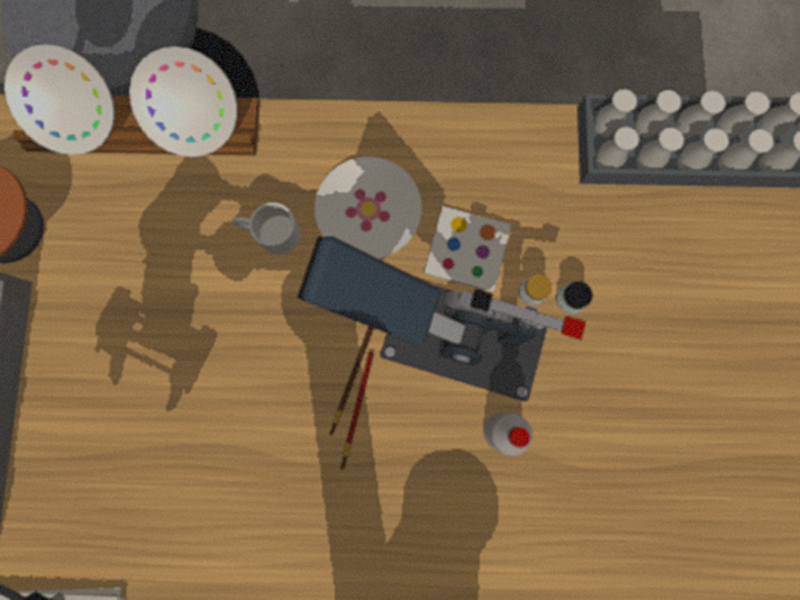

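The scene picture shows the stand in the middle, with the red tail at (338,197) and the arm raised. In the top picture the tail is at (573,327), the nose at (481,300), and the pad's far edge runs from (325,237) to (301,298).

```bash
cat > h.py <<'E'
from cell import robot, viewer
import cv2, numpy as np
from scipy.spatial.transform import Rotation as Ro
from scipy.optimize import least_squares
def ray(n,u,v,z):  # u,v in 800x600 picture
    p=viewer.camera_params(n);K=np.array(p["K"]);T=np.array(p["T"])
    d=T[:3,:3]@np.linalg.solve(K,[u*.64,v*.64,1]);o=T[:3,3]
    return o+d*(z-o[2])/d[2]
def proj(n,P):
    p=viewer.camera_params(n);K=np.array(p["K"]);T=np.array(p["T"])
    c=K@(T[:3,:3].T@(np.array(P)-T[:3,3]));return c[:2]/c[2]/.64
def stand(x,y,yaw,P): return np.array([x,y,0])+Ro.from_euler('z',yaw).apply(np.array(P)/1000)
def armpt(a,x,r,h): return [x,-65+r*np.cos(a)-h*np.sin(a),115+r*np.sin(a)+h*np.cos(a)]
def pawlpt(b,y,h): # b>0: nose up
    return [44,-135+y*np.cos(b)-h*np.sin(b),162+y*np.sin(b)+h*np.cos(b)]
E
python3 - <<'E'
from h import *
def res(q):
    x,y,w,a,b=q
    L=[("top",(573,327),pawlpt(b,-55,30)),("top",(481,300),pawlpt(b,72,30)),("scene",(338,195),pawlpt(b,-55,30)),
     ("top",(325,237),armpt(a,40,290,39)),("top",(301,298),armpt(a,-40,290,39)),("top",(390,353),[-60,115,10]),("top",(522,392),[-60,-115,10]),
     ]
    return np.concatenate([proj(n,stand(x,y,w,P))-uv for n,uv,P in L])
t=ray("top",573,327,.19);n=ray("top",481,300,.19);print(t,n)
d=n-t;w=np.arctan2(d[1],d[0])-np.pi/2
m=(t+n)/2
s=least_squares(res,[m[0],m[1]-.1,w,.8,.05],loss='soft_l1',f_scale=3)
print(s.x);print(res(s.x).reshape(-1,2).round(1))
x,y,w,a,b=s.x
for k,P in dict(tail=pawlpt(b,-55,30),nose0=pawlpt(0,72,30),nose1=pawlpt(.38,72,30),pad=armpt(a,0,235,39),pad0=armpt(0,0,235,39),hinge=[0,-65,115]).items(): print(k,stand(x,y,w,P).round(4))
E
```

```text
[ 0.52723044 -0.18551933  0.19      ] [ 0.56093627 -0.064055    0.19      ]
[ 0.53138501 -0.00859692 -0.27720401  0.56566613 -0.57209308]
[[  1.3  -3.6]
 [  4.9   7.3]
 [ -1.4  -8.4]
 [ -1.1  -1.1]
 [  0.7   3.1]
 [-36.8  -3.1]
 [-32.    0.1]]
tail [ 0.5285 -0.1793  0.217 ]
nose0 [ 0.5565 -0.0812  0.192 ]
nose1 [ 0.552  -0.0969  0.2166]
pad [0.5622 0.0996 0.2739]
pad0 [0.5779 0.1549 0.154 ]
hinge [ 0.5136 -0.0711  0.115 ]
```

```bash
python3 - <<'E'
from h import *
def res(q):
    x,y,w,a,b=q
    L=[("top",(573,327),pawlpt(b,-55,30)),("top",(481,300),pawlpt(b,72,30)),("scene",(338,195),pawlpt(b,-55,30)),
     ("top",(325,237),armpt(a,40,290,39)),("top",(301,298),armpt(a,-40,290,39))]
    return np.concatenate([proj(n,stand(x,y,w,P))-uv for n,uv,P in L])
s=least_squares(res,[.5,-.03,-.27,.8,.05],bounds=([.3,-.3,-1,.5,0],[.8,.3,1,1,.15]),loss='soft_l1',f_scale=3)
print(s.x);print(res(s.x).reshape(-1,2).round(1))
x,y,w,a,b=s.x
for k,P in dict(tail=pawlpt(b,-55,30),nose0=pawlpt(0,72,30),nose1=pawlpt(.38,72,30),pad=armpt(a,0,235,39),pad0=armpt(0,0,235,39),hinge=[0,-65,115],padfar=armpt(a,0,290,39)).items(): print(k,stand(x,y,w,P).round(4), proj("scene",stand(x,y,w,P)).round())
for px in ((390,353),(522,392)):print(Ro.from_euler('z',-w).apply(ray("top",*px,.01)-[x,y,0]))
s=robot.observe();R=Ro.from_euler('xyz',s['tool_rot']);print(R.as_matrix().round(3))
E
```

```text
[ 0.53506299  0.01041816 -0.27209238  0.68490894  0.0370199 ]
[[-0.   0.9]
 [-0.2 -0. ]
 [-0.9 -0.5]
 [-0.8 -4.1]
 [ 0.5  2.6]]
tail [ 0.5261 -0.1854  0.1899] [337. 195.]
nose0 [ 0.5605 -0.0621  0.192 ] [354. 240.]
nose1 [ 0.5561 -0.0778  0.2166] [351. 225.]
pad [0.5599 0.0994 0.2939] [401. 259.]
pad0 [0.5808 0.1742 0.154 ] [414. 346.]
hinge [ 0.5176 -0.0522  0.115 ] [377. 262.]
padfar [0.5713 0.1404 0.3287] [409. 264.]
[-0.0454454   0.03740844  0.01      ]
[-0.04410113 -0.1829434   0.01      ]
[[-0.917  0.399 -0.001]
 [ 0.399  0.917 -0.001]
 [ 0.    -0.001 -1.   ]]
```

step_arm --increments '[{"delta_pos": [-4.6, -4, -1.5], "dr": [0, 0, 9], "fingers": 1}, {"delta_pos": [-9.2, -8, -3], "dr": [0, 0, 18], "fingers": 1}, {"delta_pos": [-13.8, -12, -4], "dr": [0, 0, 27], "fingers": 1}, {"delta_pos": [-18.4, -16, -4], "dr": [0, 0, 36], "fingers": 1}, {"delta_pos": [-23, -20, -4], "dr": [0, 0, 45], "fingers": 1}]'

```text
time: 0.72
tool_pos: [0.341, 0.2043, 0.2668]
tool_rot: [3.141, 0.0, 1.941]
contact_force: [0.5, -0.2, 0.1]
opening: 0.0469
grip_force: 0.0
```

```bash
cat >> h.py <<'E'
ST=(.53506,.01042,-.27209)
def go(P,label=""):  # stand-frame mm target (TCP), tool down, tool y along stand x
    s=robot.observe();R=Ro.from_euler('xyz',s['tool_rot'])
    w=ST[2];Rt=Ro.from_matrix(np.array([[-np.sin(w)*-1*-1,np.cos(w),0],[0,0,0],[0,0,0]]) if 0 else np.column_stack([np.cross([np.cos(w),np.sin(w),0],[0,0,-1]),[np.cos(w),np.sin(w),0],[0,0,-1]]))
    tgt=stand(*ST,P)
    print(label,"cm",(R.inv().apply(tgt-s['tool_pos'])*100).round(2),"deg",np.degrees((R.inv()*Rt).as_rotvec()).round(1),"t",round(s['time'],2),"F",s['contact_force'].round(1),"stand",(Ro.from_euler('z',-w).apply(s['tool_pos']-[ST[0],ST[1],0])*1000).round(1))
E
sed -i 's/Ro.from_matrix(np.array.*if 0 else /Ro.from_matrix(/' h.py
python3 -c "
from h import *
go([44,-190,235])"
```

```text
cm [-42.95   3.23   3.18] deg [ 0.  -0.  36.8] t 0.72 F [ 0.5 -0.2  0.1] stand [-239.   134.6  266.8]
```

step_arm --increments '[{"delta_pos": [-6, 0.5, 0], "dr": [0, 0, 9], "fingers": 1}, {"delta_pos": [-12, 1, 0], "dr": [0, 0, 18], "fingers": 1}, {"delta_pos": [-18, 1.5, 0], "dr": [0, 0, 27], "fingers": 1}, {"delta_pos": [-24, 2, 0], "dr": [0, 0, 37], "fingers": 1}, {"delta_pos": [-30, 2.5, 0], "dr": [0, 0, 37], "fingers": 1}]'

```text
time: 1.35
tool_pos: [0.4741, -0.0658, 0.2665]
tool_rot: [-3.141, -0.0, 1.297]
contact_force: [0.7, 0.1, 0.4]
opening: 0.0009
grip_force: 0.0
```

```bash
python3 -c "
from h import *
go([44,-190,215])"
```

```text
cm [-10.01   8.24   5.15] deg [-0.  -0.  -0.1] t 1.35 F [0.7 0.1 0.4] stand [-38.2 -89.8 266.5]
```

step_arm --increments '[{"delta_pos": [-5, 4, 0], "dr": [0, 0, 0], "fingers": 1}, {"delta_pos": [-10, 8.2, 0], "dr": [0, 0, 0], "fingers": 1}, {"delta_pos": [-10, 8.2, 2], "dr": [0, 0, 0], "fingers": 1}, {"delta_pos": [-10, 8.2, 5], "dr": [0, 0, 0], "fingers": 1}, {"delta_pos": [-10, 8.2, 5], "dr": [0, 0, 0], "fingers": 1}]'

```text
time: 1.98
tool_pos: [0.5245, -0.1817, 0.2143]
tool_rot: [-3.136, -0.001, 1.299]
contact_force: [0.5, -0.3, 0.4]
opening: 0.0004
grip_force: 0.0
```

```bash
python3 -c "
from h import *
go([44,-190,190])
im=viewer.read_camera('scene')[:,:,::-1][80:230,150:320];t=viewer.read_camera('top')[:,:,::-1][140:270,250:400]
cv2.imwrite('pics/a.png',np.hstack([cv2.resize(im,(400,353)),cv2.resize(t,(400,353))]))"
```

```text
cm [-0.21  0.27  2.42] deg [-0.3 -0.1  0. ] t 1.98 F [ 0.5 -0.3  0.4] stand [  41.4 -187.9  214.3]
```

View pics/a.png

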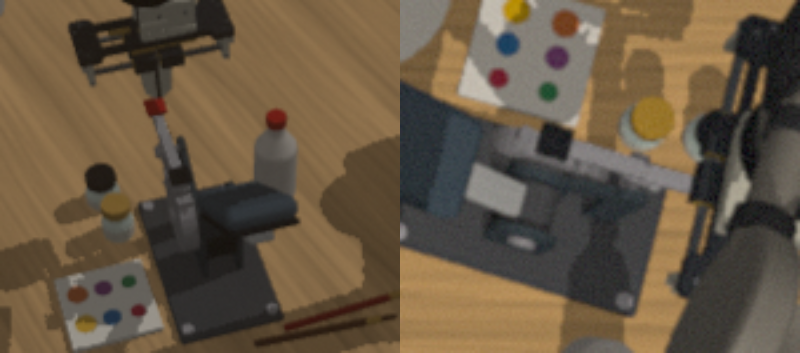

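The shut fingertips hang just above the red tail, at about (155,95) in the left half. Next I press down.

step_arm --increments '[{"delta_pos": [0, 0.2, 1.5], "dr": [0, 0, 0], "fingers": 1}, {"delta_pos": [0, 0.2, 2.3], "dr": [0, 0, 0], "fingers": 1}, {"delta_pos": [0, 0.2, 3.0], "dr": [0, 0, 0], "fingers": 1}, {"delta_pos": [0, 0.2, 3.6], "dr": [0, 0, 0], "fingers": 1}, {"delta_pos": [0, 0.2, 4.0], "dr": [0, 0, 0], "fingers": 1}]'

```text
time: 2.7
tool_pos: [0.5276, -0.1824, 0.1761]
tool_rot: [-3.141, -0.001, 1.3]
contact_force: [0.7, 0.4, 0.1]
opening: 0.0007
grip_force: 0.0
```

```bash
python3 -c "
from h import *
go([44,-190,171])"
```

```text
cm [-0.23 -0.07  0.51] deg [-0.  -0.   0.1] t 2.7 F [0.7 0.4 0.1] stand [  44.7 -187.7  176.1]
```

step_arm --increments '[{"delta_pos": [0, 0, -4], "dr": [0, 0, 0], "fingers": 1}, {"delta_pos": [0, 0, -9], "dr": [0, 0, 0], "fingers": 1}, {"delta_pos": [-2, 0, -14], "dr": [0, 0, 0], "fingers": 1}, {"delta_pos": [-3, -6, -18], "dr": [0, 0, 0], "fingers": 1}, {"delta_pos": [-3, -12, -18], "dr": [0, 0, 0], "fingers": 1}]'

```text
time: 3.32
tool_pos: [0.4099, -0.1816, 0.3577]
tool_rot: [3.138, 0.001, 1.3]
contact_force: [-0.2, -0.5, 0.4]
opening: 0.0005
grip_force: 0.0
```

```bash
python3 -c "
from h import *
go(armpt(.685,0,235,39+25))
im=viewer.read_camera('scene')[:,:,::-1][80:230,150:320];t=viewer.read_camera('top')[:,:,::-1][140:270,250:400]
cv2.imwrite('pics/b.png',np.hstack([cv2.resize(im,(400,353)),cv2.resize(t,(400,353))]))"
```

```text
cm [29.51  6.9   4.45] deg [0.2 0.1 0. ] t 3.33 F [-0.2 -0.5  0.4] stand [ -68.9 -218.6  357.7]
```

View pics/b.png

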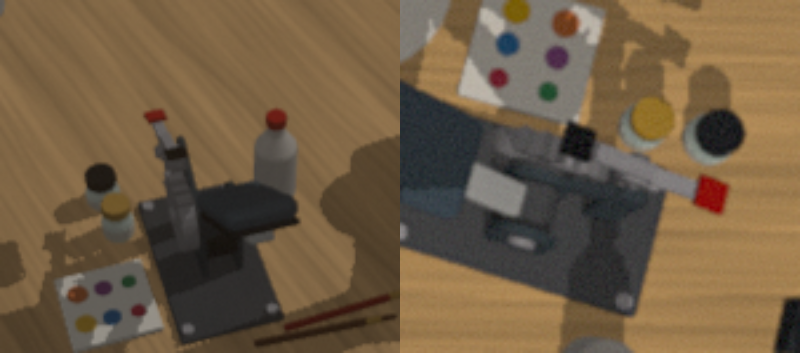

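The pawl is clear: the nose pad moved back and up, from (555,142) to (577,142) in the top crop. Next I move over the pad.

step_arm --increments '[{"delta_pos": [6, 1.4, 0], "dr": [0, 0, 0], "fingers": 1}, {"delta_pos": [12, 2.8, 0], "dr": [0, 0, 0], "fingers": 1}, {"delta_pos": [18, 4.2, 0], "dr": [0, 0, 0], "fingers": 1}, {"delta_pos": [24, 5.6, 0], "dr": [0, 0, 0], "fingers": 1}, {"delta_pos": [30, 6.9, 0], "dr": [0, 0, 0], "fingers": 1}]'

```text
time: 4.05
tool_pos: [0.558, 0.0918, 0.3557]
tool_rot: [-3.141, -0.0, 1.3]
contact_force: [1.1, -1.2, -0.5]
opening: 0.0002
grip_force: 0.0
```

step_arm --increments '[{"delta_pos": [1, 0, 0], "dr": [0, 0, 0], "fingers": 1}, {"delta_pos": [1, 0, 1], "dr": [0, 0, 0], "fingers": 1}, {"delta_pos": [1, 0, 2], "dr": [0, 0, 0], "fingers": 1}, {"delta_pos": [1, 0, 3], "dr": [0, 0, 0], "fingers": 1}, {"delta_pos": [1, 0, 3], "dr": [0, 0, 0], "fingers": 1}]'

```text
time: 4.68
tool_pos: [0.5592, 0.0982, 0.3254]
tool_rot: [-3.14, 0.0, 1.298]
contact_force: [-0.3, 0.6, 0.2]
opening: 0.0004
grip_force: 0.0
```

```bash
python3 -c "
from h import *
for a in (.685,.5,.35,.2,.1,.015):
    P=armpt(a,0,235,39);P[2]+=9.5*np.tan(a);go(P,str(a))"
```

```text
0.685 cm [0.13 0.04 2.37] deg [-0.1  0.  -0. ] t 4.67 F [-0.3  0.6  0.2] stand [ -0.4  91.  325.4]
0.5 cm [3.15 0.04 5.83] deg [-0.1  0.  -0. ] t 4.67 F [-0.3  0.6  0.2] stand [ -0.4  91.  325.4]
0.35 cm [5.14 0.05 8.96] deg [-0.1  0.  -0. ] t 4.67 F [-0.3  0.6  0.2] stand [ -0.4  91.  325.4]
0.2 cm [ 6.66  0.05 12.35] deg [-0.1  0.  -0. ] t 4.67 F [-0.3  0.6  0.2] stand [ -0.4  91.  325.4]
0.1 cm [ 7.4   0.06 14.71] deg [-0.1  0.  -0. ] t 4.67 F [-0.3  0.6  0.2] stand [ -0.4  91.  325.4]
0.015 cm [ 7.85  0.06 16.76] deg [-0.1  0.  -0. ] t 4.67 F [-0.3  0.6  0.2] stand [ -0.4  91.  325.4]
```

step_arm --increments '[{"delta_pos": [0.1, 0, 1.4], "dr": [0, 0, 0], "fingers": 1}, {"delta_pos": [0.2, 0, 2.4], "dr": [0, 0, 0], "fingers": 1}, {"delta_pos": [1.0, 0, 3.4], "dr": [0, 0, 0], "fingers": 1}, {"delta_pos": [2.0, 0, 4.5], "dr": [0, 0, 0], "fingers": 1}, {"delta_pos": [3.1, 0, 5.8], "dr": [0, 0, 0], "fingers": 1}]'

```text
time: 5.3
tool_pos: [0.5686, 0.1292, 0.2688]
tool_rot: [3.139, -0.001, 1.299]
contact_force: [0.5, -1.9, 5.8]
opening: 0.0004
grip_force: 2.9
```

```bash
cat > n.py <<'E'
from h import *
for a in (.5,.4,.3,.2,.1,.05,.015):
    P=armpt(a,0,235,39);P[2]+=9.5*np.tan(a);go(P,str(a))
E
python3 n.py
```

```text
0.5 cm [-0.08 -0.04  0.18] deg [ 0.2 -0.   0. ] t 5.3 F [ 0.5 -1.9  5.8] stand [  0.4 123.4 268.8]
0.4 cm [ 1.29 -0.04  2.24] deg [ 0.2 -0.   0. ] t 5.3 F [ 0.5 -1.9  5.8] stand [  0.4 123.4 268.8]
0.3 cm [ 2.46 -0.05  4.42] deg [ 0.2 -0.   0. ] t 5.3 F [ 0.5 -1.9  5.8] stand [  0.4 123.4 268.8]
0.2 cm [ 3.41 -0.05  6.7 ] deg [ 0.2 -0.   0. ] t 5.3 F [ 0.5 -1.9  5.8] stand [  0.4 123.4 268.8]
0.1 cm [ 4.15 -0.06  9.07] deg [ 0.2 -0.   0. ] t 5.3 F [ 0.5 -1.9  5.8] stand [  0.4 123.4 268.8]
0.05 cm [ 4.43 -0.06 10.27] deg [ 0.2 -0.   0. ] t 5.3 F [ 0.5 -1.9  5.8] stand [  0.4 123.4 268.8]
0.015 cm [ 4.59 -0.06 11.12] deg [ 0.2 -0.   0. ] t 5.3 F [ 0.5 -1.9  5.8] stand [  0.4 123.4 268.8]
```

Contact at about 6 N, and the arm is moving freely. I keep following the arc.

step_arm --increments '[{"delta_pos": [0.6, 0, 1.1], "dr": [0, 0, 0], "fingers": 1}, {"delta_pos": [1.2, 0, 2.2], "dr": [0, 0, 0], "fingers": 1}, {"delta_pos": [1.8, 0, 3.2], "dr": [0, 0, 0], "fingers": 1}, {"delta_pos": [2.4, 0, 4.3], "dr": [0, 0, 0], "fingers": 1}, {"delta_pos": [2.9, 0, 5.4], "dr": [0, 0, 0], "fingers": 1}]'

```text
time: 5.92
tool_pos: [0.5765, 0.1576, 0.2146]
tool_rot: [3.139, -0.002, 1.3]
contact_force: [0.0, -0.1, 6.5]
opening: 0.0002
grip_force: 2.7
```

step_arm --increments '[{"delta_pos": [0.4, 0, 1.0], "dr": [0, 0, 0], "fingers": 1}, {"delta_pos": [0.8, 0, 2.0], "dr": [0, 0, 0], "fingers": 1}, {"delta_pos": [1.1, 0, 3.0], "dr": [0, 0, 0], "fingers": 1}, {"delta_pos": [1.4, 0, 3.9], "dr": [0, 0, 0], "fingers": 1}, {"delta_pos": [1.5, 0, 4.5], "dr": [0, 0, 0], "fingers": 1}]'

```text
time: 6.55
tool_pos: [0.5804, 0.1719, 0.1693]
tool_rot: [3.14, -0.002, 1.3]
contact_force: [2.4, 2.1, 5.4]
opening: 0.0006
grip_force: 2.5
```

```bash
python3 n.py | tail -2
```

```text
0.05 cm [-0.   -0.03  0.31] deg [ 0.1 -0.1  0.1] t 6.55 F [2.4 2.1 5.4] stand [  0.3 167.8 169.3]
0.015 cm [ 0.16 -0.03  1.16] deg [ 0.1 -0.1  0.1] t 6.55 F [2.4 2.1 5.4] stand [  0.3 167.8 169.3]
```

step_arm --increments '[{"delta_pos": [0.1, 0, 0.4], "dr": [0, 0, 0], "fingers": 1}, {"delta_pos": [0.1, 0, 0.8], "dr": [0, 0, 0], "fingers": 1}, {"delta_pos": [0.2, 0, 1.1], "dr": [0, 0, 0], "fingers": 1}, {"delta_pos": [0.2, 0, 1.1], "dr": [0, 0, 0], "fingers": 1}, {"delta_pos": [0.2, 0, 1.1], "dr": [0, 0, 0], "fingers": 1}]'

```text
time: 7.18
tool_pos: [0.5798, 0.173, 0.1577]
tool_rot: [-3.14, 0.001, 1.3]
contact_force: [0.2, -0.3, 1.8]
opening: 0.0007
grip_force: 0.7
```

```bash
python3 n.py | tail -1
```

```text
0.015 cm [0.07 0.06 0.01] deg [-0.1  0.1  0.1] t 7.17 F [ 0.2 -0.3  1.8] stand [ -0.6 168.6 157.7]
```

step_arm --increments '[{"delta_pos": [0, 0, -5], "dr": [0, 0, 0], "fingers": 1}, {"delta_pos": [-2, 0, -11], "dr": [0, 0, 0], "fingers": 1}, {"delta_pos": [-8, 1.5, -11], "dr": [0, 0, 0], "fingers": 1}, {"delta_pos": [-14, 3, -11], "dr": [0, 0, 0], "fingers": 1}, {"delta_pos": [-20, 4.5, -11], "dr": [0, 0, 0], "fingers": 1}]'

```text
time: 7.8
tool_pos: [0.5689, -0.0332, 0.2676]
tool_rot: [-3.139, 0.001, 1.3]
contact_force: [0.9, -1.1, 0.2]
opening: 0.0007
grip_force: 0.0
```

```bash
python3 -c "
from h import *
go([44,-72,245])
im=viewer.read_camera('scene')[:,:,::-1][80:230,150:320];t=viewer.read_camera('top')[:,:,::-1][140:270,180:400]
cv2.imwrite('pics/c.png',np.hstack([cv2.resize(im,(340,300)),cv2.resize(t,(460,300))]))"
```

```text
cm [-3.91 -0.03  2.26] deg [-0.1  0.   0.1] t 7.8 F [ 0.9 -1.1  0.2] stand [ 44.3 -32.9 267.6]
```

View pics/c.png

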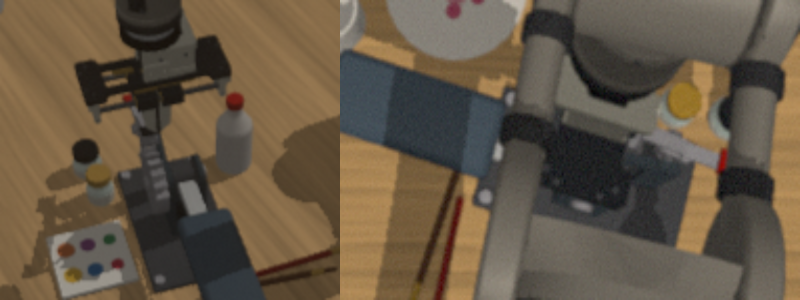

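The arm looks level in the picture, and the tool is at the nose. I move back 4 cm and then press.

step_arm --increments '[{"delta_pos": [-4, 0, 0], "dr": [0, 0, 0], "fingers": 1}, {"delta_pos": [-4, 0, 2], "dr": [0, 0, 0], "fingers": 1}, {"delta_pos": [-4, 0, 4], "dr": [0, 0, 0], "fingers": 1}, {"delta_pos": [-4, 0, 4.8], "dr": [0, 0, 0], "fingers": 1}, {"delta_pos": [-3.9, 0, 5.5], "dr": [0, 0, 0], "fingers": 1}]'

```text
time: 8.52
tool_pos: [0.5598, -0.0679, 0.2136]
tool_rot: [3.141, -0.001, 1.3]
contact_force: [0.1, 2.8, 4.8]
opening: 0.0005
grip_force: 1.8
```

step_arm --increments '[{"delta_pos": [0.2, 0, 0.5], "dr": [0, 0, 0], "fingers": 1}, {"delta_pos": [0.4, 0, 1], "dr": [0, 0, 0], "fingers": 1}, {"delta_pos": [0.5, 0, 1.5], "dr": [0, 0, 0], "fingers": 1}, {"delta_pos": [0.6, 0, 1.9], "dr": [0, 0, 0], "fingers": 1}, {"delta_pos": [0.6, 0, 1.9], "dr": [0, 0, 0], "fingers": 1}]'

```text
time: 9.15
tool_pos: [0.5611, -0.0632, 0.1937]
tool_rot: [-3.141, 0.0, 1.3]
contact_force: [-0.0, -0.0, 0.2]
opening: 0.0007
grip_force: 0.0
```

```bash
python3 -c "
from h import *
go([44,-65,192])"
```

```text
cm [-0.11 -0.08  0.17] deg [-0.1  0.   0.1] t 9.15 F [-0.  -0.   0.2] stand [ 44.8 -63.9 193.7]
```

step_arm --increments '[{"delta_pos": [0, 0, 0.1], "dr": [0, 0, 0], "fingers": 1}, {"delta_pos": [0, 0, 0.2], "dr": [0, 0, 0], "fingers": 1}, {"delta_pos": [0, 0, 0.25], "dr": [0, 0, 0], "fingers": 1}, {"delta_pos": [0, 0, 0.25], "dr": [0, 0, 0], "fingers": 1}, {"delta_pos": [0, 0, 0.25], "dr": [0, 0, 0], "fingers": 1}]'

```text
time: 9.78
tool_pos: [0.5614, -0.0633, 0.1921]
tool_rot: [3.141, -0.0, 1.3]
contact_force: [-0.7, -0.7, 4.2]
opening: 0.0005
grip_force: 2.2
```

step_arm --increments '[{"delta_pos": [0, 0, -4], "dr": [0, 0, 0], "fingers": 1}, {"delta_pos": [0, 0, -9], "dr": [0, 0, 0], "fingers": 1}, {"delta_pos": [0, -5, -14], "dr": [0, 0, 0], "fingers": 1}, {"delta_pos": [0, -11, -16], "dr": [0, 0, 0], "fingers": 1}, {"delta_pos": [0, -17, -16], "dr": [0, 0, 0], "fingers": 1}]'

```text
time: 10.4
tool_pos: [0.4016, -0.0189, 0.3526]
tool_rot: [3.139, -0.0, 1.299]
contact_force: [-0.2, 0.4, 0.8]
opening: 0.0004
grip_force: 0.0
```

```bash
python3 -c "
from h import *
im=viewer.read_camera('scene')[:,:,::-1][80:230,150:320];t=viewer.read_camera('top')[:,:,::-1][140:270,180:400]
cv2.imwrite('pics/d.png',np.hstack([cv2.resize(im,(340,300)),cv2.resize(t,(460,300))]))
for b in (0,.12,.38):
  for y in (72,-55):
    u=proj('top',stand(*ST,pawlpt(b,y,30)))*.64;v=proj('scene',stand(*ST,pawlpt(b,y,30)))*.64
    print(b,y,'top',(340+(u[0]-180)*460/220,(u[1]-140)*300/130),'scene',(v-[150,80])*2)
for a in (-.03,.015,.06,.1):print(a,[((proj('scene',stand(*ST,armpt(a,x,290,39)))*.64-[150,80])*2).round(1).tolist() for x in(-40,40)])"
```

```text
0 72 top (np.float64(605.5993265069683), np.float64(120.05875981440097)) scene [152.87495147 147.59545256]
0 -55 top (np.float64(729.9139492933208), np.float64(160.53439532983515)) scene [131.59982758  88.47822697]
0.12 72 top (np.float64(610.7919665263871), np.float64(119.82673336121157)) scene [151.86424089 141.58999903]
0.12 -55 top (np.float64(731.0438479148498), np.float64(162.44078059834308)) scene [131.38718061  90.3233782 ]
0.38 72 top (np.float64(625.376862720246), np.float64(120.75408271686894)) scene [149.15277511 127.86915291]
0.38 -55 top (np.float64(730.3339511693287), np.float64(165.6726821790328)) scene [131.43292184  96.00964454]
-0.03 [[272.1, 313.0], [213.9, 328.0]]
0.015 [[272.1, 306.5], [213.6, 321.5]]
0.06 [[272.0, 299.6], [213.1, 314.7]]
0.1 [[271.8, 293.1], [212.5, 308.2]]
```

View pics/d.png

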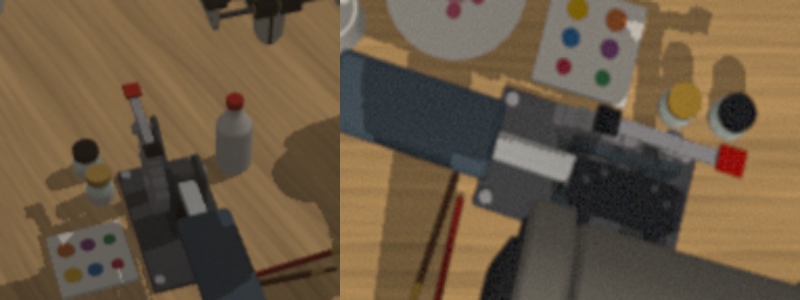

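The pawl is fully in: the nose is at (606,120), as predicted for angle 0, and the pad stopped the finger at 192 mm with 4 N. The arm is level, everything around it is undisturbed, and the robot is clear.

```bash
python3 -c "
from cell import robot
print(robot.hand_in())"
```

```text
the job is handed in; nothing more can be done
None
```

The arm rest is down to level (about 0.015 rad by my measurement) with the pawl fully back in the teeth, nothing around it looks disturbed, and the job was handed in after about 10.5 s.

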